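# Clamp a sprung terrine mould in the ratchet-lever bench press

## Robot

A 6-joint arm with a two-finger parallel gripper is mounted at the origin on a cart in front of the work surface, level with it; the furniture and walls round the work are solid. World frame = base frame: x ahead of the robot, y to its left, z up, the work surface at z = 0. Lengths are in mm, angles in rad, forces in N, time in s.
With the tool pointing down it reaches from about 300 to 850 mm from the base axis. Payload 4.2 kg.
Tool frame: the origin (TCP) lies at the very end of the fingers, on their centre line; the grasp point (between the pads) lies 19 mm behind it; z points along the fingers, y is the line along which they close (so a half turn about z gives the same grasp; the last joint's range is limited). The gripper opens to 91 mm and grips with 3 to 60 N. Pads are 32 mm wide; open, the fingers measure 118 mm over their backs; the gripper's body (76 mm by 178 mm) begins 60 mm behind the grasp point.
Start: joints at [1.314, 0.32, 1.565, -0, 1.257, -0.02], TCP at [134.892, 558.97, 213.976] pointing down, gripper open.
Joint ranges: [-3.11, 3.11], [-0.84, 2.01], [0.21, 2.61], [-1.34, 4.49], [0.05, 2.63], [-2.56, 2.56]. Speed limits (rad/s): [2.57, 2.57, 3.14, 3.14, 3.14, 3.14].

## Interface

Orientations are given as a rotation vector (axis times angle).
In Python, from workcell import readout, cams, arm gives the robot as it stands. The module is installed in compiled form; this text tells all that it offers.
- The arm moves only by the tool servo_tool, never from a script. Its argument "commands" is text: rows parted by semicolons, each of 7 numbers parted by spaces: the closure, from 0 (fully open) to 1 (shut), then the shift along the tool's x, y, z in m, then the turn, a rotation vector about the tool's x, y, z in degrees. A call has 1 to 5 rows; each row is the pose to reach, as a shift and turn from the pose commanded when the call began, along the tool's axes at that moment; what a row does not reach only later rows make up. A row lasts 1/8 s, in which the tool goes at most 62.5 mm and 10.7 degrees, less where a joint would pass 70% of its speed; a pose out of reach is approached as far as the arm can. A call with a gripper value outside its range is refused whole. The fingers move at their own pace and stop on an object; "force" is the grip in N (left out, the last holds). Time passes only in rows, so rows that repeat a pose let the fingers close. It gives the time, the measured TCP pose, the force, the opening and the grip force at its end, in the units of the state.
- readout.get_obs(): the state, without advancing time (a new reading comes with each control period).
- cams.snapshot(name): name is "side" or "top"; returns the picture (480x640x3 uint8, red, green, blue); there is no depth.
- cams.camera_model(name): a dict with "camera_matrix" (3x3 intrinsics, pixels), "k1" (the pictures are not rectified: a ray, as slopes to the right and down, at radius r is drawn at 1 + k1 r^2 times it, then the intrinsics apply), "xyz" and "attitude" of the camera in the world. Camera axes: x right, y up, looking along -z (the intrinsics and any distortion apply to the point x, -y, -z); pixel columns grow to the right and rows downward; lengths in mm; the calibration is good to about 2 mm. A picture is of the moment at which its call begins. camera_model takes no time and is no camera call.
- arm.finish_job(): hands the job in; it is judged then, once.
The state is a dict: "clock": time; "qpos": joint angles; "dq": joint speeds; "tau": joint torques, N m; "eef_pos": TCP position; "eef_rot": TCP orientation; "ft_force": force on the tool from outside, world axes, zero at the start; "wrist_torque": the same for the moment, N m; "gripper_width": opening from 0.0 (shut) to 1.0 (fully open); "grip_force": force on a finger pad.
Only numpy, scipy, OpenCV 4.12 (cv2) and the standard library are available. Lean on these libraries where they do the work, as an engineer would, in place of code of your own. Each camera call takes 0.05 s, during which the arm holds its last target. There are 200 camera calls.

## Task

Slide the steel terrine mould along the press base until it is fully home against the end stop, then swing the red ratchet lever back and forth so that the pressing plate comes down, notch by notch, and shuts the mould's sprung lid onto its rim. Stop as soon as the lid is shut and you feel the lever go firm: the plate must bear hard on the lid, but do not heave on the lever, or the lid is crushed. Let go and leave the mould clamped; do not disturb the probe thermometer, tongs and label roll lying about.

Things in the scene. Friction and masses are not known exactly. Their poses are not given: they have to be found in the camera images.
- press: Grey bench press, fixed in the episode. Origin: on the screw's upright axis, at the base's underside on the table; z up. Base plate 184 (x) by 420 mm (y from -105 to +315), 12 mm thick. 22 mm columns at x = +-76 mm, y = 0, carry a crosshead at z 150 to 175 mm, 196 mm in x, 46 mm in y. Over it the dark 16-tooth wheel and the red lever; the screw rises to 264 mm.
- press_home (a point): On the base's top (12 mm above the table), on the screw's axis, axes as the press: the mould's origin is here when it is fully home. The mould comes from +y, sliding on the base towards -y between two guide rails 105 mm apart, 16 mm high, that run from y = -89 to +15 mm and flare open to y = +50 mm.
- press_stop (a point): Middle of the face of the 20 mm high end stop that the mould's -y end meets when it is home, 90 mm from the screw's axis.
- lever (a joint): Angle of the red lever between its stops at -0.66 and +0.66 rad; 0 points to the press's -x, growing is clockwise from above (grip goes to the press's +y). Growing works: after up to one notch (0.39 rad) of idle swing the pawl turns the wheel and the plate sinks 5.1 mm per rad, 2 mm a notch. Falling is the idle return: the pawl clicks back over the teeth and the screw's friction holds the wheel.
- lever_axis (a point): On the lever's upright axis at arm height. Felt at the grip: return 1 to 3 N; working stroke about 5 N with the plate free, rising to 8 N as the lid's springs close; once the lid is shut it climbs about 1 N for each 2 mm of grip travel, with no hard stop. 11 to 15 N is tight; about 20 N crushes the lid. Let go there: the screw holds; a long return stroke would slacken it a little.
- lever_grip (a point): Where to hold the lever's upright black grip, 130 mm from the lever's axis: a round post 17 mm thick from 215 to 262 mm above the table (24 mm wide foot below 215 mm); this point is 236 mm up. Red arm below: 22 mm wide, top 208 mm up. Turns with the lever.
- plate: Steel pressing plate, 66 (x) by 116 (y) by 10 mm, on the screw; goes straight down without turning. Origin on the screw's axis; the plate's underside is 127 mm above its origin. It starts 5 to 12 mm above the height of the mould's lid.
- mould: Loose brushed-steel terrine mould, about 0.85 kg, 100 (x) by 180 mm (y) over the rim, 75 mm high without its lid. Origin: centre of its underside; z up, y along its length, handle at the +y end. It starts on the outer part of the press base, 155 to 200 mm short of home, a little askew.
- mould_handle (a point): Middle of the mould's handle: a level round bar 10 mm thick, 52 mm long, along the mould's x, 58 mm above the mould's underside, 146 mm from its origin, with a 51 mm gap between it and the mould's rim. Grip it from above, or push on it.
- lid_top (a point): Centre of the top of the mould's lid: a 60 by 120 mm pad on a 98 by 178 mm flange. The lid only moves up and down in the mould, on springs (8 N open to 56 N shut). In the mould's frame this point is 101 mm up when open (12 mm gap between flange and rim) and 89 mm up when shut.
- probe: Blue probe thermometer, 26 x 179 x 16 mm, lying loose on the table; leave alone.
- tongs: Steel serving tongs, 59 x 257 x 22 mm, lying loose on the table; leave alone.
- label_roll: Roll of labels, 77 mm across, 25 mm high, lying loose on the table; leave alone.

How it is judged (in metres and radians):
On the way, in this order (a step that is already met when the one before it is completed fails the run):
1. the mould is fully home under the press, against the end stop (horizontal distance between mould and press_home below 0.005 m), for 0.2 s.
2. the plate has come down onto the lid and begun to push it in (contact force between plate and mould above 8 N and z of lid_top in the frame of mould below 0.099 m), for 0.1 s.
At the end, for the whole second after the job is handed in: The mould is home under the press (origin within 6 mm of press_home, within 0.06 rad of the press's y), its lid shut (less than 1 mm of gap left), the plate still bearing on the lid with more than 65 N (springs alone: 56 N), all at rest and the lever let go (horizontal distance between mould and press_home below 0.006 m and angle between the y axis of mould and the y axis of press, either way round below 0.06 rad and z of lid_top in the frame of mould below 0.09 m and contact force between plate and mould above 65 N and linear speed of mould below 0.01 m/s); the robot touches nothing.
It fails at once if the lid is over-pressed: the plate bears on it with more than 400 N (about 20 N at the lever's grip) (contact force between plate and mould above 400 N).
It fails at once if the mould is lifted off the press base or tipped (z of mould in the frame of press above 0.03 m or angle between mould's own z axis and vertical above 0.2 rad).
It fails at once if the probe thermometer, tongs or label roll is disturbed (moved more than 20 mm) (distance of any of probe, tongs, label_roll from where it was at the start of the episode above 0.02 m).
It also fails if it takes over 72 s, if anything falls off the work surface, if the arm or the gripper's body presses on something with over 40 N, if the wrist force passes 120 N, or if a joint passes its speed limit or range.

## Working session

There is one attempt and no reset: what is moved stays moved. The work goes in short steps, Python scripts to look and compute and a tool call to move; the robot and the scene stay as the last step left them, time stands still between calls to the robot, and variables do not carry over. Pictures are saved under pics/ and viewed, at most 10 in all, crops included, and the job is handed in when it is done.

Besides the shell and the picture viewer there is one more tool, called after "Emit:" as name(argument=value, ...) on one line, values as JSON. servo_tool: Moves the arm, as the interface text tells. Its arguments: {"type":"object","properties":{"commands":{"type":"string"},"force":{"type":"number"}},"required":["commands"]}

```bash
mkdir -p pics
python3 - <<'E'
from workcell import readout,cams
import cv2
for n in("top","side"):
    cv2.imwrite(f"pics/{n}0.png",cams.snapshot(n)[:,:,::-1]); print(n,cams.camera_model(n))
print(readout.get_obs())
E
```

```text
top {'camera_matrix': array([[558.99706545,   0.        , 324.13463498],
       [  0.        , 558.99706545, 245.72950195],
       [  0.        ,   0.        ,   1.        ]]), 'k1': -0.018702551982935793, 'xyz': array([ 415.79942757, -104.4057712 , 1336.99512522]), 'attitude': array([ 0.06502497, -0.07688283, -1.56919279])}
side {'camera_matrix': array([[523.74034681,   0.        , 325.14363409],
       [  0.        , 523.74034681, 233.57758168],
       [  0.        ,   0.        ,   1.        ]]), 'k1': -0.0740048956878573, 'xyz': array([-388.05385997,   32.02942613, 1204.08347397]), 'attitude': array([ 0.5092061 , -0.60857603, -1.67080681])}
{'clock': 0.1, 'qpos': array([ 1.31401308e+00,  3.20241603e-01,  1.56552123e+00,  9.92434554e-06,
        1.25738545e+00, -1.99843613e-02]), 'dq': array([-1.00086960e-03, -1.84125196e-03, -1.69850214e-03, -1.55904423e-03,
       -4.34681573e-04,  8.27243405e-05]), 'tau': array([-5.94870053e-04, -4.13334632e+01, -2.32510275e+01,  7.28288549e-02,
        4.20979725e-02, -4.00749173e-05]), 'eef_pos': array([134.76839045, 558.54012318, 213.21041263]), 'eef_rot': array([-3.71072598e-01, -3.11937441e+00,  2.41800473e-03]), 'ft_force': array([-0.27454237, -0.07444632,  0.1698913 ]), 'wrist_torque': array([ 0.01956882, -0.00962709,  0.05346277]), 'grip_force': 0.0, 'gripper_width': 1.0024904320209445}
```

View pics/top0.png

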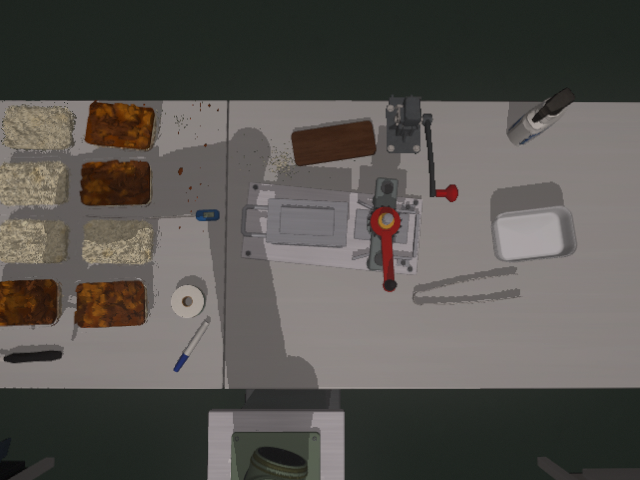

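View pics/side0.png

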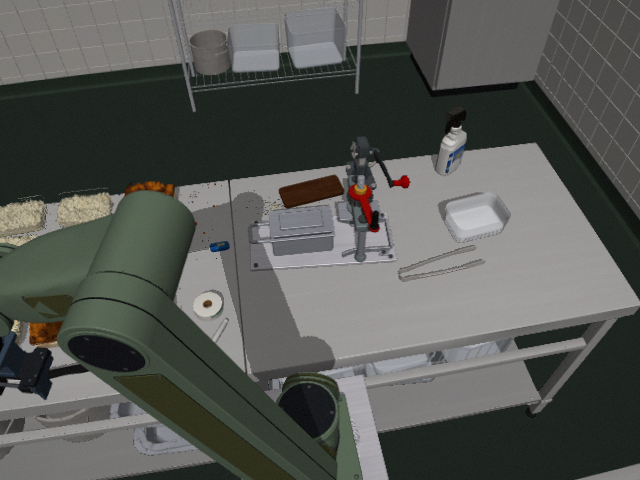

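The top view shows the press at about (385,222), with the mould to its left (250–347, ~222), its handle near x=250, and the lever pointing down with its grip at (390,285). The probe is at (207,215), the roll at (187,300) and the tongs at (465,287). I'll enlarge both views.

Run:
```python
import cv2
a=cv2.imread("pics/top0.png")[170:300,230:430]
cv2.imwrite("pics/t1.png",cv2.resize(a,None,fx=4,fy=4,interpolation=cv2.INTER_CUBIC))
b=cv2.imread("pics/side0.png")[130:280,240:440]
cv2.imwrite("pics/s1.png",cv2.resize(b,None,fx=4,fy=4,interpolation=cv2.INTER_CUBIC))
```

```text
(no output)
```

View pics/t1.png

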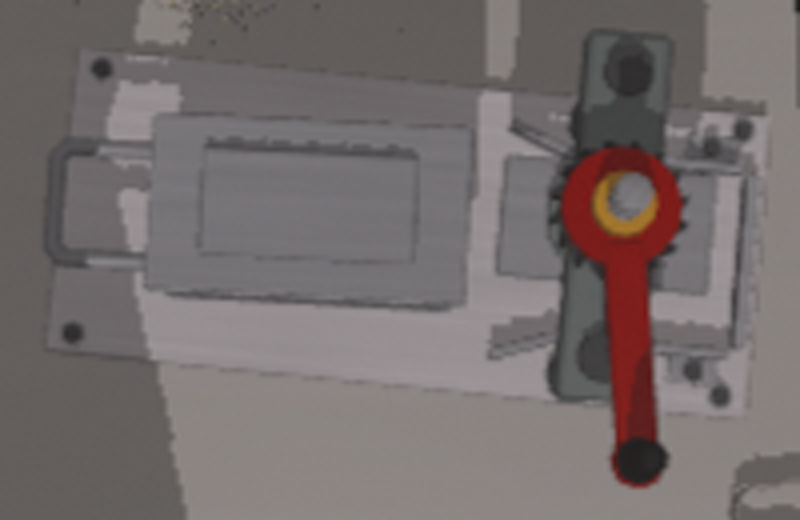

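View pics/s1.png

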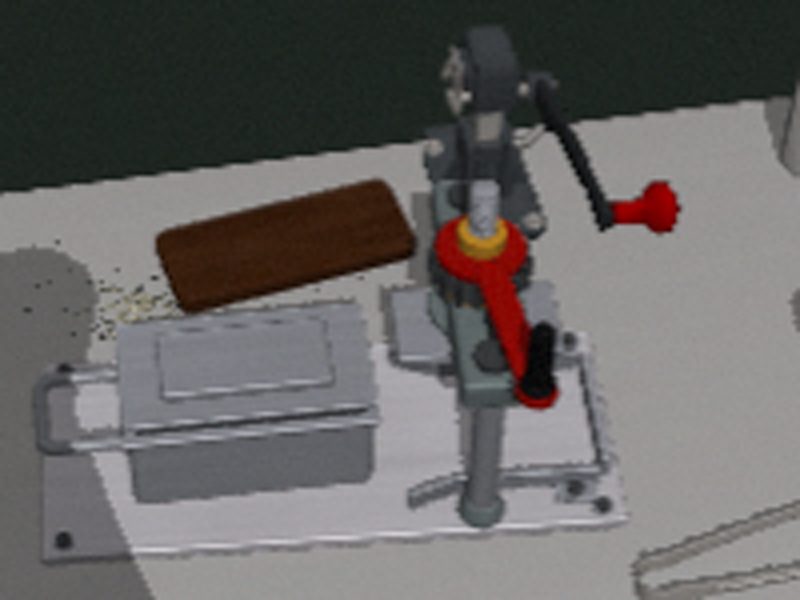

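The enlarged top crop gives these points (crop px):
- Base corners: (80,50), (768,112), (745,416), (48,350).
- Lid pad corners: (205,147), (420,153), (413,262), (198,254).
- Handle bar: (55,203).
- Grip top: (642,460).
- Screw top: (632,195).

In the side crop, the grip top is at (543,328) and the screw top at (483,185).

```bash
cat > h.py <<'E'
import numpy as np
from scipy.spatial.transform import Rotation as R
from workcell import cams,readout
def ray(n,u,v):
    m=cams.camera_model(n);K=m["camera_matrix"]
    d=np.array([(u-K[0,2])/K[0,0],(v-K[1,2])/K[1,1]]);s=d.copy()
    for _ in range(20): s=d/(1+m["k1"]*(s@s))
    return m["xyz"],R.from_rotvec(m["attitude"]).apply([s[0],-s[1],-1])
def at(n,u,v,z):
    o,d=ray(n,u,v);return (o+d*(z-o[2])/d[2])[:2]
def T(X,Y,z): return at("top",230+X/4-.375,170+Y/4-.375,z)
def S(X,Y,z): return at("side",240+X/4-.375,130+Y/4-.375,z)
E
python3 - <<'E'
from h import *
np.set_printoptions(precision=1,suppress=True)
B=np.array([T(*p,12) for p in[(80,50),(768,112),(745,416),(48,350)]])
print("base",B.tolist(),[np.linalg.norm(B[i]-B[i-1]) for i in range(4)])
ey=(B[0]+B[3]-B[1]-B[2]);ey/=np.linalg.norm(ey);a=np.arctan2(ey[1],ey[0])
ex=np.array([ey[1],-ey[0]])
print("press yaw of y",a,"ex",ex,"screw from base",B.mean(0)-105*ey)
print("screw top",T(632,195,264),S(483,185,264))
P=np.array([T(*p,113) for p in[(205,147),(420,153),(413,262),(198,254)]])
my=P[0]+P[3]-P[1]-P[2];print("pad",P.mean(0),[np.linalg.norm(P[i]-P[i-1]) for i in range(4)],np.arctan2(my[1],my[0]))
my/=np.linalg.norm(my);print("handle pred",P.mean(0)+146*my,"T",T(55,203,73),"S",S(48,410,73))
print("grip",T(642,460,262),S(543,328,262))
F=np.array([T(*p,101) for p in[(155,115),(472,128),(466,306),(146,288)]]);my=F[0]+F[3]-F[1]-F[2]
print("flange",F.mean(0),[np.linalg.norm(F[i]-F[i-1]) for i in range(4)],np.arctan2(my[1],my[0]))
print(R.from_rotvec(readout.get_obs()['eef_rot']).as_matrix())
E
```

```text
base [[689.2279492778812, 64.71516350286093], [652.1310900107939, -348.7457534162105], [469.53103892127996, -332.17954503848637], [508.5313334386626, 81.47225679882622]] [np.float64(181.47194590755845), np.float64(415.12179753301484), np.float64(183.34998750451896), np.float64(415.4862646775437)]
press yaw of y 1.4790512419499697 ex [ 1.  -0.1] screw from base [ 570.2 -238.2]
screw top [ 566.3 -235.6] [ 565.7 -233. ]
pad [582.4 -75.6] [np.float64(59.63650539504787), np.float64(118.94639098431604), np.float64(60.783062155396685), np.float64(118.4510408782943)] 1.5390645403829222
handle pred [587.   70.4] T [588.2  70.1] S [590.8  67. ]
grip [ 438.3 -239.3] [ 438.6 -241.7]
flange [581.2 -75.7] [np.float64(97.27588581419955), np.float64(177.4035960553817), np.float64(100.03068358700257), np.float64(177.921604226854)] 1.5228809501482554
[[-1.   0.2 -0. ]
 [ 0.2  1.  -0. ]
 [ 0.  -0.  -1. ]]
```

```bash
cat >> h.py <<'E'
def go(x,y,z,yaw):
    "shift (m, tool axes) and turn (deg) from here; yaw = heading of tool y, tool down"
    o=readout.get_obs();C=R.from_rotvec(o["eef_rot"])
    ty=np.array([np.cos(yaw),np.sin(yaw),0]);tz=np.array([0,0,-1.])
    G=R.from_matrix(np.c_[np.cross(ty,tz),ty,tz])
    d=C.inv().apply(np.array([x,y,z])-o["eef_pos"])/1000
    t=(C.inv()*G).as_rotvec(degrees=True)
    print("shift",np.round(d,4),"turn",np.round(t,2),"| pos",np.round(o["eef_pos"],1),"F",np.round(o["ft_force"],1),"w",round(o["gripper_width"],3),"q6",np.round(o["qpos"],2),"t",o["clock"])
E
python3 -c "
from h import *
go(588.5,69.5,175,1.53)"
```

```text
shift [-0.5558 -0.3689  0.0388] turn [-9.000e-02 -1.000e-02 -1.123e+01] | pos [134.8 558.5 213.2] F [-0.3 -0.1  0.2] w 1.002 q6 [ 1.31  0.32  1.57  0.    1.26 -0.02] t 0.1
```

Emit:
servo_tool(commands="0.45 -0.045 -0.030 0 0 0 -2; 0.45 -0.090 -0.060 0 0 0 -4; 0.45 -0.135 -0.090 0 0 0 -6; 0.45 -0.180 -0.120 0 0 0 -8; 0.45 -0.225 -0.150 0 0 0 -11", force=20)

```text
clock: 0.72
eef_pos: [319.2, 358.9, 213.7]
eef_rot: [-0.067, -3.141, 0.0]
ft_force: [-0.0, 0.9, 0.2]
gripper_width: 0.556
grip_force: 0.0
```

```bash
python3 -c "
from h import *
go(588.5,69.5,175,1.53)"
```

```text
shift [-0.2814 -0.2775  0.0387] turn [-0.01 -0.01 -0.12] | pos [319.2 358.9 213.7] F [-0.   0.9  0.2] w 0.556 q6 [ 0.82  0.17  1.77 -0.    1.2  -0.71] t 0.725
```

Emit:
servo_tool(commands="0.45 -0.056 -0.056 0.008 0 0 0; 0.45 -0.098 -0.098 0.016 0 0 0; 0.45 -0.140 -0.140 0.024 0 0 0; 0.45 -0.182 -0.182 0.032 0 0 0; 0.45 -0.224 -0.224 0.038 0 0 0")

```text
clock: 1.35
eef_pos: [528.6, 129.7, 176.0]
eef_rot: [-0.071, -3.14, -0.0]
ft_force: [0.4, 0.7, -0.0]
gripper_width: 0.552
grip_force: 0.0
```

Emit:
servo_tool(commands="0.45 -0.030 -0.028 0 0 0 0; 0.45 -0.057 -0.053 0 0 0 0; 0.45 -0.057 -0.053 0 0 0 0; 0.45 -0.057 -0.053 0 0 0 0")

```text
clock: 1.85
eef_pos: [581.6, 76.2, 176.1]
eef_rot: [-0.071, -3.139, -0.001]
ft_force: [0.4, 0.2, -0.1]
gripper_width: 0.552
grip_force: 0.0
```

```bash
python3 -c "
from h import *
import cv2
go(588.5,69.5,57,1.53)
b=cams.snapshot('side')[100:300,200:440,::-1]
cv2.imwrite('pics/s2.png',cv2.resize(b,None,fx=3,fy=3))"
```

```text
shift [-0.0074 -0.0064  0.1191] turn [ 0.02 -0.1  -0.25] | pos [581.6  76.2 176.1] F [ 0.4  0.2 -0.1] w 0.552 q6 [ 0.11  0.36  1.6   0.    1.18 -1.42] t 1.85
```

View pics/s2.png

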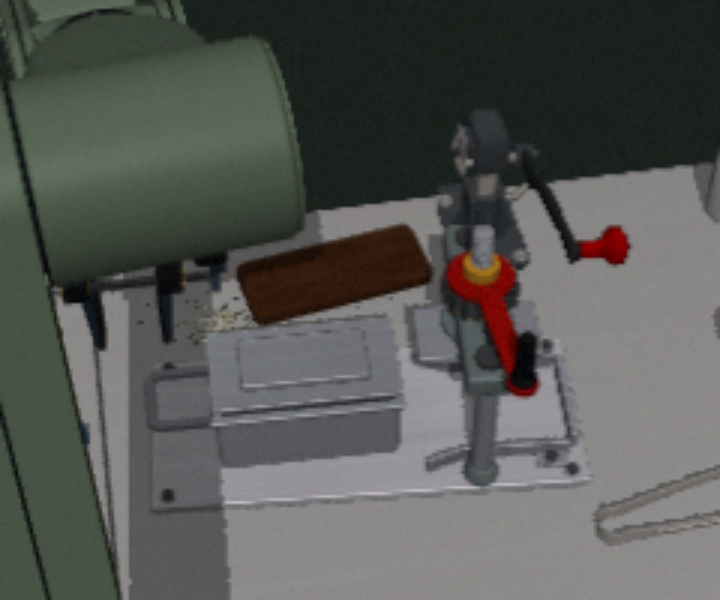

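The fingers, at about (97,340) and (168,335), straddle the handle bar, which is still below them at (152,400). Next I descend and grip.

Emit:
servo_tool(commands="0.45 -0.007 -0.006 0.030 0 0 0; 0.45 -0.007 -0.006 0.060 0 0 0; 0.45 -0.007 -0.006 0.090 0 0 0; 0.45 -0.007 -0.006 0.118 0 0 0; 0.45 -0.007 -0.006 0.118 0 0 0")

```text
clock: 2.52
eef_pos: [586.6, 70.4, 56.9]
eef_rot: [-0.068, -3.136, 0.001]
ft_force: [0.0, -0.4, -0.5]
gripper_width: 0.55
grip_force: 0.0
```

Emit:
servo_tool(commands="0.95 0 0 0 0 0 0; 0.95 0 0 0 0 0 0; 0.95 0 0 0 0 0 0; 0.95 0 0 0 0 0 0; 0.95 0 0 0 0 0 0", force=15)

```text
clock: 3.15
eef_pos: [589.5, 70.6, 59.2]
eef_rot: [0.072, 3.14, 0.003]
ft_force: [-0.6, 4.4, 2.7]
gripper_width: 0.103
grip_force: 15.0
```

```bash
python3 -c "
from h import *
go(581.4,-90.6,57,1.479)"
```

```text
shift [ 0.0007 -0.1614  0.0019] turn [0.13 0.06 2.63] | pos [589.5  70.6  59.2] F [-0.6  4.4  2.7] w 0.103 q6 [ 0.1   0.48  1.73  0.    0.93 -1.43] t 3.15
```

Emit:
servo_tool(commands="0.95 -0.001 -0.010 0.001 0 0 0.6; 0.95 -0.002 -0.022 0.001 0 0 1.2; 0.95 -0.003 -0.034 0.001 0 0 1.9; 0.95 -0.004 -0.046 0.001 0 0 2.6; 0.95 -0.004 -0.055 0.001 0 0 2.6")

```text
clock: 3.78
eef_pos: [592.2, 15.8, 59.1]
eef_rot: [0.143, 3.134, 0.005]
ft_force: [0.7, 7.1, 6.7]
gripper_width: 0.105
grip_force: 15.0
```

```bash
python3 -c "
from h import *
go(581.4,-90.6,58,1.479)"
```

```text
shift [ 0.0011 -0.107   0.0008] turn [0.2  0.21 0.02] | pos [592.2  15.8  59.1] F [0.7 7.1 6.7] w 0.105 q6 [ 0.01  0.48  1.74  0.    0.92 -1.48] t 3.775
```

Emit:
servo_tool(commands="0.95 0 -0.013 -0.001 0 0 0; 0.95 0 -0.028 -0.001 0 0 0; 0.95 0 -0.043 -0.001 0 0 0; 0.95 0.0005 -0.058 -0.001 0 0 0; 0.95 0.0005 -0.073 -0.001 0 0 0")

```text
clock: 4.4
eef_pos: [584.0, -57.5, 59.2]
eef_rot: [0.142, 3.137, 0.003]
ft_force: [0.4, 5.3, 3.8]
gripper_width: 0.104
grip_force: 15.0
```

Emit:
servo_tool(commands="0.95 0.0005 -0.006 0 0 0 0; 0.95 0.0005 -0.012 0 0 0 0; 0.95 0.0005 -0.018 0 0 0 0; 0.95 0.0005 -0.024 0 0 0 0; 0.95 0.0005 -0.028 0 0 0 0")

```text
clock: 5.03
eef_pos: [580.9, -85.0, 59.2]
eef_rot: [0.143, 3.137, 0.003]
ft_force: [1.2, 6.5, 5.3]
gripper_width: 0.106
grip_force: 15.0
```

```bash
python3 -c "
from h import *
go(581.4,-90.6,58,1.479)"
```

```text
shift [-0.001  -0.0055  0.0012] turn [0.12 0.05 0.05] | pos [580.9 -85.   59.2] F [1.2 6.5 5.3] w 0.106 q6 [-0.17  0.47  1.75  0.    0.92 -1.65] t 5.025
```

Emit:
servo_tool(commands="0.95 0 -0.002 0 0 0 0; 0.95 0 -0.004 0 0 0 0; 0.95 0 -0.006 0 0 0 0; 0.95 0 -0.007 0 0 0 0")

```text
clock: 5.52
eef_pos: [580.3, -91.8, 59.2]
eef_rot: [0.143, 3.137, 0.003]
ft_force: [0.4, 6.3, 3.7]
gripper_width: 0.105
grip_force: 15.0
```

Emit:
servo_tool(commands="0.95 0 -0.001 0 0 0 0; 0.95 0 -0.002 0 0 0 0; 0.95 0 -0.003 0 0 0 0; 0.95 0 -0.003 0 0 0 0")

```text
clock: 6.02
eef_pos: [580.2, -93.1, 59.2]
eef_rot: [0.144, 3.137, 0.008]
ft_force: [2.0, 12.7, 4.2]
gripper_width: 0.104
grip_force: 15.0
```

Emit:
servo_tool(commands="0.95 0 -0.001 0 0 0 0; 0.95 0 -0.002 0 0 0 0; 0.95 0 -0.002 0 0 0 0; 0.95 0 -0.002 0 0 0 0")

```text
clock: 6.52
eef_pos: [580.4, -93.2, 59.2]
eef_rot: [0.145, 3.137, 0.013]
ft_force: [2.7, 16.8, 3.9]
gripper_width: 0.105
grip_force: 15.0
```

```bash
python3 -c "
from h import *
import cv2
go(581.4,-90.6,58,1.479)
b=cams.snapshot('side')[130:280,240:440,::-1]
cv2.imwrite('pics/s3.png',cv2.resize(b,None,fx=4,fy=4))
b=cams.snapshot('top')[170:300,230:430,::-1]
cv2.imwrite('pics/t3.png',cv2.resize(b,None,fx=4,fy=4,interpolation=cv2.INTER_CUBIC))"
```

```text
shift [-0.0008  0.0027  0.0012] turn [ 0.46  0.07 -0.05] | pos [580.4 -93.2  59.2] F [ 2.7 16.8  3.9] w 0.105 q6 [-0.18  0.47  1.74  0.01  0.92 -1.67] t 6.525
```

View pics/t3.png

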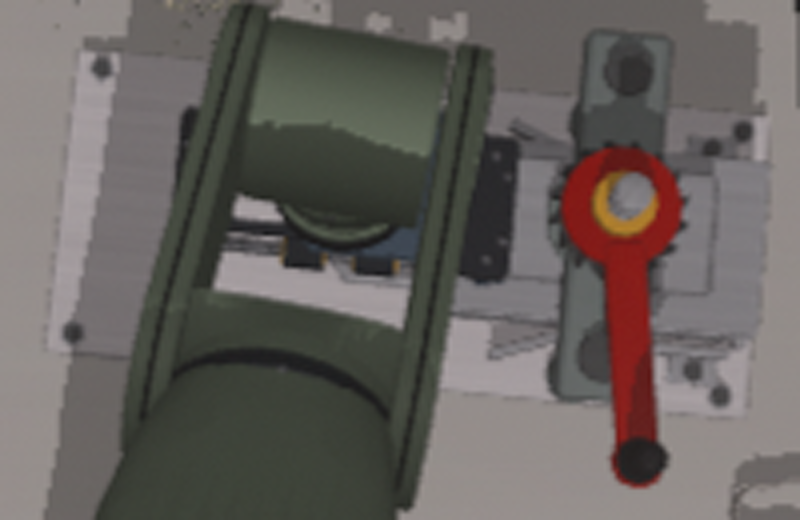

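The mould's far end reaches the stop at (765,240), the arm reads about 17 N with no more motion, and the position agrees with home to within 3 mm. I'll relieve the push, release and rise.

Emit:
servo_tool(commands="0.95 0 0.002 0 0 0 0; 0.95 0 0.003 0 0 0 0; 0.45 0 0.003 0 0 0 0; 0.45 0 0.003 0 0 0 0; 0.45 0 0.003 0 0 0 0")

```text
clock: 7.25
eef_pos: [579.3, -95.5, 58.3]
eef_rot: [-0.142, -3.138, 0.001]
ft_force: [0.4, -0.0, -0.2]
gripper_width: 0.409
grip_force: 0.0
```

Emit:
servo_tool(commands="0.45 0 0.003 -0.05 0 0 0; 0.45 0 0.003 -0.10 0 0 0; 0.45 0 0.003 -0.160 0 0 0; 0.45 0 0.003 -0.220 0 0 0; 0.45 0 0.003 -0.265 0 0 0")

```text
clock: 7.88
eef_pos: [580.0, -92.5, 326.5]
eef_rot: [0.142, 3.136, -0.001]
ft_force: [0.7, 0.2, -0.3]
gripper_width: 0.547
grip_force: 0.0
```

Run:
```python
from h import *
import cv2
c=np.array([567.5,-237])
for a in(-.66,-.13,0,.66):
    p=c+130*np.array([-np.cos(a-.0917),np.sin(a+.0917)]) ; print(a,p)
print("mid est");go(438.5,-240.5,330,1.479)
b=cams.snapshot('top')[170:300,230:430,::-1]
cv2.imwrite('pics/t4.png',cv2.resize(b,None,fx=4,fy=4,interpolation=cv2.INTER_CUBIC))
```

```text
-0.66 [ 472.53122659 -306.96600494]
-0.13 [ 440.68174363 -241.97778282]
0 [ 438.04619495 -225.09570004]
0.66 [ 457.93377275 -148.22538608]
mid est
shift [ 0.1275 -0.1602 -0.0037] turn [-0.04  0.16  0.06] | pos [580.  -92.5 326.5] F [ 0.7  0.2 -0.3] w 0.547 q6 [-0.18  0.29  1.32 -0.    1.52 -1.66] t 7.875
```

Emit:
servo_tool(commands="0.45 0.032 -0.040 0 0 0 -2; 0.45 0.064 -0.080 0 0 0 -4; 0.45 0.096 -0.120 0 0 0 -6; 0.45 0.1275 -0.160 0 0 0 -7; 0.45 0.1275 -0.160 0 0 0 -7")

```text
clock: 8.55
eef_pos: [436.3, -241.9, 323.6]
eef_rot: [0.042, -3.141, 0.001]
ft_force: [0.5, -0.7, -0.6]
gripper_width: 0.552
grip_force: 0.0
```

Run:
```python
from h import *
import cv2
go(438.5,-240.5,218,1.479+.12)
b=cams.snapshot('top')[170:300,230:430,::-1]
cv2.imwrite('pics/t5.png',cv2.resize(b,None,fx=4,fy=4,interpolation=cv2.INTER_CUBIC))
```

```text
shift [-0.0024  0.0015  0.1055] turn [-0.04 -0.05 -0.07] | pos [ 436.3 -241.9  323.6] F [ 0.5 -0.7 -0.6] w 0.552 q6 [-0.53  0.15  1.52 -0.    1.47 -2.13] t 8.55
```

View pics/t5.png

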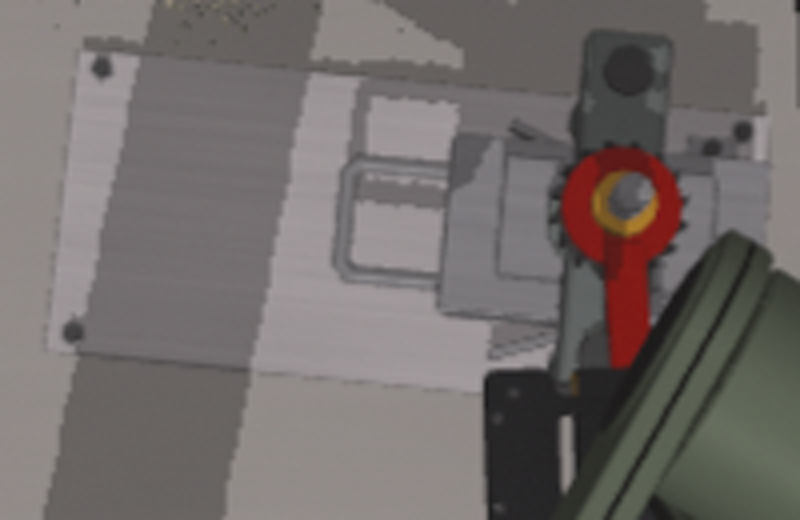

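The mould is home, with its lid pad under the plate, its handle at (345,220) and its end at the stop near (768,240). Joint 6 is close to its limit here, so I'll turn the tool half a turn (same grasp) before descending.

Emit:
servo_tool(commands="0.45 -0.002 0.0015 0 0 0 10; 0.45 -0.002 0.0015 0 0 0 20; 0.45 -0.002 0.0015 0 0 0 30; 0.45 -0.002 0.0015 0 0 0 40; 0.45 -0.002 0.0015 0 0 0 50")

```text
clock: 9.22
eef_pos: [441.4, -237.3, 323.1]
eef_rot: [-1.288, -2.865, -0.001]
ft_force: [-0.3, -0.3, 0.7]
gripper_width: 0.548
grip_force: 0.0
```

Emit:
servo_tool(commands="0.45 0 0 0 0 0 10; 0.45 0 0 0 0 0 20; 0.45 0 0 0 0 0 30; 0.45 0 0 0 0 0 40; 0.45 0 0 0 0 0 50")

```text
clock: 9.85
eef_pos: [441.4, -237.3, 323.2]
eef_rot: [-2.378, -2.052, -0.0]
ft_force: [-1.0, -0.2, -0.5]
gripper_width: 0.554
grip_force: 0.0
```

Emit:
servo_tool(commands="0.45 0 0 0 0 0 10; 0.45 0 0 0 0 0 20; 0.45 0 0 0 0 0 30; 0.45 0 0 0 0 0 40; 0.45 0 0 0 0 0 50")

```text
clock: 10.48
eef_pos: [441.5, -237.3, 323.2]
eef_rot: [-3.022, -0.855, -0.0]
ft_force: [0.5, 0.3, -0.9]
gripper_width: 0.55
grip_force: 0.0
```

Emit:
servo_tool(commands="0.45 0 0 0 0 0 10; 0.45 0 0 0 0 0 20; 0.45 0 0 0 0 0 30; 0.45 0 0 0 0 0 30")

```text
clock: 10.98
eef_pos: [441.3, -237.5, 323.2]
eef_rot: [-3.14, -0.056, 0.0]
ft_force: [0.7, 0.1, 0.7]
gripper_width: 0.552
grip_force: 0.0
```

Run:
```python
from h import *
go(438.5,-240.5,218,1.479+.12+np.pi)
```

```text
shift [-0.0028  0.003   0.1052] turn [-0.04  0.01  0.41] | pos [ 441.3 -237.5  323.2] F [0.7 0.1 0.7] w 0.552 q6 [-0.52  0.15  1.52  0.    1.47  1.02] t 10.975
```

Emit:
servo_tool(commands="0.45 -0.003 0.003 0.020 0 0 0; 0.45 -0.003 0.003 0.050 0 0 0; 0.45 -0.003 0.003 0.080 0 0 0; 0.45 -0.003 0.003 0.104 0 0 0; 0.45 -0.003 0.003 0.104 0 0 0")

```text
clock: 11.6
eef_pos: [436.9, -240.4, 217.9]
eef_rot: [-3.139, -0.055, 0.006]
ft_force: [0.5, -0.4, -0.3]
gripper_width: 0.55
grip_force: 0.0
```

Emit:
servo_tool(commands="0.9 0 0 0 0 0 0; 0.9 0 0 0 0 0 0; 0.9 0 0 0 0 0 0; 0.9 0 0 0 0 0 0", force=20)

```text
clock: 12.1
eef_pos: [437.8, -241.6, 220.2]
eef_rot: [3.141, 0.05, 0.002]
ft_force: [0.0, -0.0, 1.9]
gripper_width: 0.179
grip_force: 20.0
```

Run:
```python
from h import *
go(438.5,-240.5,218,1.479+.12+np.pi)
```

```text
shift [ 0.0007 -0.0011  0.0022] turn [ 0.03 -0.06  0.22] | pos [ 437.8 -241.6  220.2] F [ 0.  -0.   1.9] w 0.179 q6 [-0.53  0.2   1.72  0.    1.22  1.01] t 12.1
```

Emit:
servo_tool(commands="0.9 0.0006 0.013 0 0 0 -5.7; 0.9 0.0026 0.0258 0 0 0 -11.5; 0.9 0.0058 0.0384 0 0 0 -17.2; 0.9 0.0103 0.0506 0 0 0 -22.9; 0.9 0.0159 0.0623 0 0 0 -28.6")

```text
clock: 12.72
eef_pos: [456.2, -303.4, 220.2]
eef_rot: [3.03, 0.829, 0.003]
ft_force: [2.6, 1.1, 1.6]
gripper_width: 0.179
grip_force: 20.0
```

```bash
cat >> h.py <<'E'
def lev(c=(567,-238)):
    o=readout.get_obs();r=o["eef_pos"][:2]-np.array(c);a=3.05-np.arctan2(r[1],r[0])%(2*np.pi)
    M=R.from_rotvec(o["eef_rot"]).as_matrix();f=M.T@o["ft_force"]
    print("a %.3f r %.1f pos %s Ftool %s (y=resist growing) yaw-a %.3f q6 %.2f t %.2f"%(a,np.hypot(*r),np.round(o["eef_pos"],1),np.round(f,1),(1.479+np.pi-np.arctan2(M[1,1],M[0,1])+.5)%(2*np.pi)-.5-a,o["qpos"][5],o["clock"]))
E
python3 -c "
from h import *
lev()"
```

```text
a -0.624 r 128.7 pos [ 456.2 -303.4  220.2] Ftool [ 2.8  0.3 -1.6] (y=resist growing) yaw-a 6.282 q6 0.43 t 12.72
```

Emit:
servo_tool(commands="0.9 0.0010 -0.0161 0 0 0 7.1; 0.9 0.0040 -0.0319 0 0 0 14.2; 0.9 0.0089 -0.0473 0 0 0 21.3; 0.9 0.0157 -0.0619 0 0 0 28.4; 0.9 0.0242 -0.0755 0 0 0 35.5")

```text
clock: 13.35
eef_pos: [438.0, -226.9, 220.2]
eef_rot: [3.135, -0.144, 0.001]
ft_force: [-0.7, -5.1, -0.0]
gripper_width: 0.181
grip_force: 20.0
```

```bash
python3 -c "
from h import *
lev()"
```

```text
a -0.006 r 129.4 pos [ 438.  -226.9  220.2] Ftool [-0.2  5.2  0. ] (y=resist growing) yaw-a 0.006 q6 1.16 t 13.35
```

Emit:
servo_tool(commands="0.9 0.0010 -0.0161 0 0 0 7.1; 0.9 0.0040 -0.0319 0 0 0 14.2; 0.9 0.0089 -0.0473 0 0 0 21.3; 0.9 0.0157 -0.0619 0 0 0 28.4; 0.9 0.0242 -0.0755 0 0 0 35.5")

```text
clock: 13.98
eef_pos: [467.2, -152.7, 220.2]
eef_rot: [2.943, -1.093, -0.004]
ft_force: [-4.1, -1.1, 4.7]
gripper_width: 0.184
grip_force: 20.0
```

```bash
python3 -c "
from h import *
lev()"
```

```text
a 0.616 r 131.2 pos [ 467.2 -152.7  220.2] Ftool [-2.4  3.6 -4.7] (y=resist growing) yaw-a 0.004 q6 1.95 t 13.97
```

Emit:
servo_tool(commands="0.9 0.0010 0.0161 0 0 0 -7.1; 0.9 0.0040 0.0319 0 0 0 -14.2; 0.9 0.0089 0.0473 0 0 0 -21.3; 0.9 0.0157 0.0619 0 0 0 -28.4; 0.9 0.0242 0.0755 0 0 0 -35.5")

```text
clock: 14.6
eef_pos: [438.2, -226.0, 220.2]
eef_rot: [-3.138, 0.133, -0.002]
ft_force: [1.8, 1.6, 1.4]
gripper_width: 0.181
grip_force: 20.0
```

Emit:
servo_tool(commands="0.9 0.0010 0.0161 0 0 0 -7.1; 0.9 0.0040 0.0319 0 0 0 -14.2; 0.9 0.0089 0.0473 0 0 0 -21.3; 0.9 0.0157 0.0619 0 0 0 -28.4; 0.9 0.0242 0.0755 0 0 0 -35.5")

```text
clock: 15.22
eef_pos: [456.4, -303.6, 220.2]
eef_rot: [3.03, 0.829, 0.003]
ft_force: [3.2, 2.3, 1.5]
gripper_width: 0.179
grip_force: 20.0
```

```bash
python3 -c "
from h import *
lev()"
```

```text
a -0.627 r 128.6 pos [ 456.4 -303.6  220.2] Ftool [ 3.9 -0.3 -1.5] (y=resist growing) yaw-a 6.284 q6 0.43 t 15.22
```

Emit:
servo_tool(commands="0.9 0.0010 -0.0161 0 0 0 7.1; 0.9 0.0040 -0.0319 0 0 0 14.2; 0.9 0.0089 -0.0473 0 0 0 21.3; 0.9 0.0157 -0.0619 0 0 0 28.4; 0.9 0.0242 -0.0755 0 0 0 35.5")

```text
clock: 15.85
eef_pos: [438.1, -227.0, 220.2]
eef_rot: [3.135, -0.145, 0.001]
ft_force: [0.5, -5.1, 1.1]
gripper_width: 0.18
grip_force: 20.0
```

```bash
python3 -c "
from h import *
lev()"
```

```text
a -0.007 r 129.4 pos [ 438.1 -227.   220.2] Ftool [ 1.   5.1 -1. ] (y=resist growing) yaw-a 0.007 q6 1.16 t 15.85
```

Emit:
servo_tool(commands="0.9 0.0010 -0.0161 0 0 0 7.1; 0.9 0.0040 -0.0319 0 0 0 14.2; 0.9 0.0089 -0.0473 0 0 0 21.3; 0.9 0.0157 -0.0619 0 0 0 28.4; 0.9 0.0242 -0.0755 0 0 0 35.5")

```text
clock: 16.48
eef_pos: [467.3, -152.8, 220.1]
eef_rot: [2.943, -1.094, -0.005]
ft_force: [-5.0, -1.2, 4.3]
gripper_width: 0.179
grip_force: 20.0
```

```bash
python3 -c "
from h import *
lev()"
```

```text
a 0.616 r 131.2 pos [ 467.3 -152.8  220.1] Ftool [-3.   4.2 -4.3] (y=resist growing) yaw-a 0.004 q6 1.95 t 16.48
```

Emit:
servo_tool(commands="0.9 0.0010 0.0161 0 0 0 -7.1; 0.9 0.0040 0.0319 0 0 0 -14.2; 0.9 0.0089 0.0473 0 0 0 -21.3; 0.9 0.0157 0.0619 0 0 0 -28.4; 0.9 0.0242 0.0755 0 0 0 -35.5")

```text
clock: 17.1
eef_pos: [438.2, -226.0, 220.2]
eef_rot: [-3.138, 0.133, -0.002]
ft_force: [1.4, 1.2, 0.2]
gripper_width: 0.183
grip_force: 20.0
```

Emit:
servo_tool(commands="0.9 0.0010 0.0161 0 0 0 -7.1; 0.9 0.0040 0.0319 0 0 0 -14.2; 0.9 0.0089 0.0473 0 0 0 -21.3; 0.9 0.0157 0.0619 0 0 0 -28.4; 0.9 0.0242 0.0755 0 0 0 -35.5")

```text
clock: 17.73
eef_pos: [456.5, -303.7, 220.2]
eef_rot: [3.03, 0.829, 0.003]
ft_force: [3.2, 1.8, 0.7]
gripper_width: 0.176
grip_force: 20.0
```

Emit:
servo_tool(commands="0.9 0.0010 -0.0161 0 0 0 7.1; 0.9 0.0040 -0.0319 0 0 0 14.2; 0.9 0.0089 -0.0473 0 0 0 21.3; 0.9 0.0157 -0.0619 0 0 0 28.4; 0.9 0.0242 -0.0755 0 0 0 35.5")

```text
clock: 18.35
eef_pos: [438.2, -227.2, 220.2]
eef_rot: [3.134, -0.144, 0.001]
ft_force: [-0.2, -5.2, -0.1]
gripper_width: 0.182
grip_force: 20.0
```

```bash
python3 -c "
from h import *
lev()"
```

```text
a -0.008 r 129.3 pos [ 438.2 -227.2  220.2] Ftool [0.2 5.2 0.1] (y=resist growing) yaw-a 0.008 q6 1.16 t 18.35
```

Emit:
servo_tool(commands="0.9 0.0010 -0.0161 0 0 0 7.1; 0.9 0.0040 -0.0319 0 0 0 14.2; 0.9 0.0089 -0.0473 0 0 0 21.3; 0.9 0.0157 -0.0619 0 0 0 28.4; 0.9 0.0242 -0.0755 0 0 0 35.5")

```text
clock: 18.98
eef_pos: [467.2, -153.1, 220.1]
eef_rot: [2.942, -1.093, -0.005]
ft_force: [-5.6, -2.5, 3.9]
gripper_width: 0.18
grip_force: 20.0
```

```bash
python3 -c "
from h import *
lev()"
```

```text
a 0.613 r 131.1 pos [ 467.2 -153.1  220.1] Ftool [-2.6  5.5 -3.9] (y=resist growing) yaw-a 0.006 q6 1.95 t 18.98
```

Emit:
servo_tool(commands="0.9 0.0010 0.0161 0 0 0 -7.1; 0.9 0.0040 0.0319 0 0 0 -14.2; 0.9 0.0089 0.0473 0 0 0 -21.3; 0.9 0.0157 0.0619 0 0 0 -28.4; 0.9 0.0242 0.0755 0 0 0 -35.5")

```text
clock: 19.6
eef_pos: [438.3, -226.0, 220.1]
eef_rot: [-3.138, 0.133, -0.001]
ft_force: [1.9, 1.4, 0.5]
gripper_width: 0.181
grip_force: 20.0
```

Emit:
servo_tool(commands="0.9 0.0010 0.0161 0 0 0 -7.1; 0.9 0.0040 0.0319 0 0 0 -14.2; 0.9 0.0089 0.0473 0 0 0 -21.3; 0.9 0.0157 0.0619 0 0 0 -28.4; 0.9 0.0242 0.0755 0 0 0 -35.5")

```text
clock: 20.23
eef_pos: [456.7, -303.7, 220.2]
eef_rot: [3.03, 0.829, 0.003]
ft_force: [3.0, 1.8, 1.5]
gripper_width: 0.182
grip_force: 20.0
```

```bash
python3 -c "
from h import *
lev()"
```

```text
a -0.629 r 128.4 pos [ 456.7 -303.7  220.2] Ftool [ 3.5  0.  -1.5] (y=resist growing) yaw-a 6.286 q6 0.43 t 20.23
```

Emit:
servo_tool(commands="0.9 0.0010 -0.0161 0 0 0 7.1; 0.9 0.0040 -0.0319 0 0 0 14.2; 0.9 0.0089 -0.0473 0 0 0 21.3; 0.9 0.0157 -0.0619 0 0 0 28.4; 0.9 0.0242 -0.0755 0 0 0 35.5")

```text
clock: 20.85
eef_pos: [438.2, -227.5, 220.1]
eef_rot: [3.134, -0.144, 0.001]
ft_force: [-0.1, -6.3, -0.0]
gripper_width: 0.186
grip_force: 20.0
```

```bash
python3 -c "
from h import *
import cv2
lev()
b=cams.snapshot('side')[150:270,260:420,::-1]
cv2.imwrite('pics/s6.png',cv2.resize(b,None,fx=5,fy=5,interpolation=cv2.INTER_CUBIC))"
```

```text
a -0.010 r 129.2 pos [ 438.2 -227.5  220.1] Ftool [0.4 6.3 0. ] (y=resist growing) yaw-a 0.011 q6 1.16 t 20.85
```

View pics/s6.png

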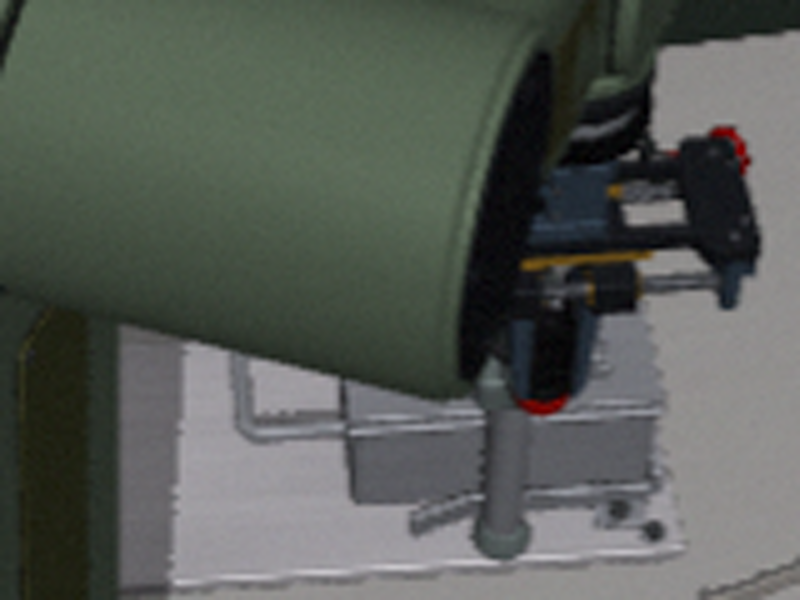

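The fingers hold the grip at about (550,350) and the mould is still at the stop; the lid gap is only partly visible. The force is 6.3 N, so the lid is still closing and I carry on.

Emit:
servo_tool(commands="0.9 0.0010 -0.0161 0 0 0 7.1; 0.9 0.0040 -0.0319 0 0 0 14.2; 0.9 0.0057 -0.0380 0 0 0 17")

```text
clock: 21.28
eef_pos: [446.4, -189.6, 220.1]
eef_rot: [3.08, -0.6, -0.003]
ft_force: [-4.3, -5.6, 2.7]
gripper_width: 0.179
grip_force: 20.0
```

```bash
python3 -c "
from h import *
lev()"
```

```text
a 0.290 r 130.0 pos [ 446.4 -189.6  220.1] Ftool [-1.9  6.8 -2.7] (y=resist growing) yaw-a 0.003 q6 1.53 t 21.27
```

Emit:
servo_tool(commands="0.9 0.0010 -0.0161 0 0 0 7.1; 0.9 0.0040 -0.0319 0 0 0 14.2; 0.9 0.0065 -0.0406 0 0 0 18.2")

```text
clock: 21.65
eef_pos: [466.7, -153.9, 220.1]
eef_rot: [2.946, -1.081, -0.006]
ft_force: [-7.8, -3.3, 5.5]
gripper_width: 0.18
grip_force: 20.0
```

```bash
python3 -c "
from h import *
lev()"
```

```text
a 0.606 r 130.9 pos [ 466.7 -153.9  220.1] Ftool [-3.8  7.6 -5.4] (y=resist growing) yaw-a 0.005 q6 1.94 t 21.65
```

Emit:
servo_tool(commands="0.9 0.0010 0.0161 0 0 0 -7.1; 0.9 0.0040 0.0319 0 0 0 -14.2; 0.9 0.0089 0.0473 0 0 0 -21.3; 0.9 0.0157 0.0619 0 0 0 -28.4; 0.9 0.0242 0.0755 0 0 0 -35.5")

```text
clock: 22.28
eef_pos: [438.3, -227.0, 220.1]
eef_rot: [-3.139, 0.123, -0.001]
ft_force: [1.8, 1.8, 0.8]
gripper_width: 0.185
grip_force: 20.0
```

Emit:
servo_tool(commands="0.9 0.0010 0.0161 0 0 0 -7.1; 0.9 0.0040 0.0319 0 0 0 -14.2; 0.9 0.0089 0.0473 0 0 0 -21.3; 0.9 0.0157 0.0619 0 0 0 -28.4; 0.9 0.0242 0.0755 0 0 0 -35.5")

```text
clock: 22.9
eef_pos: [457.3, -304.5, 220.1]
eef_rot: [3.027, 0.839, 0.004]
ft_force: [3.2, 1.9, 1.2]
gripper_width: 0.182
grip_force: 20.0
```

Emit:
servo_tool(commands="0.9 0.0010 -0.0161 0 0 0 7.1; 0.9 0.0026 -0.0258 0 0 0 11.5; 0.9 0.0026 -0.0258 0 0 0 11.5")

```text
clock: 23.28
eef_pos: [446.7, -283.0, 220.2]
eef_rot: [3.091, 0.526, 0.005]
ft_force: [3.0, -7.9, -1.7]
gripper_width: 0.182
grip_force: 20.0
```

```bash
python3 -c "
from h import *
lev()"
```

```text
a -0.450 r 128.4 pos [ 446.7 -283.   220.2] Ftool [0.2 8.5 1.8] (y=resist growing) yaw-a 0.021 q6 0.65 t 23.27
```

Emit:
servo_tool(commands="0.9 0.0002 -0.0065 0 0 0 2.9; 0.9 0.0006 -0.013 0 0 0 5.7; 0.9 0.0006 -0.013 0 0 0 5.7")

```text
clock: 23.65
eef_pos: [443.1, -271.8, 220.1]
eef_rot: [3.111, 0.372, 0.005]
ft_force: [3.7, -10.0, -2.4]
gripper_width: 0.183
grip_force: 20.0
```

```bash
python3 -c "
from h import *
lev()"
```

```text
a -0.358 r 128.4 pos [ 443.1 -271.8  220.1] Ftool [ 1.3 10.6  2.5] (y=resist growing) yaw-a 0.028 q6 0.77 t 23.65
```

Emit:
servo_tool(commands="0.9 0.0001 -0.0025 0 0 0 1.1; 0.9 0.0001 -0.005 0 0 0 2.2; 0.9 0.0001 -0.005 0 0 0 2.2")

```text
clock: 24.02
eef_pos: [442.1, -267.7, 220.1]
eef_rot: [3.116, 0.312, 0.005]
ft_force: [3.0, -12.6, -3.4]
gripper_width: 0.182
grip_force: 20.0
```

```bash
python3 -c "
from h import *
lev()"
```

```text
a -0.325 r 128.4 pos [ 442.1 -267.7  220.1] Ftool [ 0.5 13.   3.6] (y=resist growing) yaw-a 0.033 q6 0.81 t 24.02
```

The lever is firm at 13 N, so I stop here. I'll relax the push, open and rise.

Emit:
servo_tool(commands="0.9 0 0.003 0 0 0 0; 0.45 0 0.003 0 0 0 0; 0.45 0 0.003 0 0 0 0; 0.45 0 0.003 0 0 0 0; 0.45 0 0.003 0 0 0 0")

```text
clock: 24.65
eef_pos: [441.2, -265.9, 219.8]
eef_rot: [-3.126, -0.311, -0.0]
ft_force: [1.9, -2.2, 0.1]
gripper_width: 0.547
grip_force: 1.0
```

Emit:
servo_tool(commands="0.45 0 0.003 -0.020 0 0 0; 0.45 0 0.003 -0.050 0 0 0; 0.45 0 0.003 -0.090 0 0 0; 0.45 0 0.003 -0.120 0 0 0; 0.45 0 0.003 -0.120 0 0 0")

```text
clock: 25.28
eef_pos: [441.8, -268.6, 341.4]
eef_rot: [3.125, 0.311, 0.004]
ft_force: [-0.0, -0.6, -0.6]
gripper_width: 0.549
grip_force: 0.0
```

Emit:
servo_tool(commands="0.45 -0.040 0.04 0 0 0 0; 0.45 -0.080 0.08 0 0 0 0; 0.45 -0.12 0.12 0 0 0 0; 0.45 -0.12 0.12 0 0 0 0; 0.45 -0.12 0.12 0 0 0 0")

```text
clock: 25.9
eef_pos: [347.3, -409.1, 338.1]
eef_rot: [-3.123, -0.309, 0.002]
ft_force: [-0.5, 0.7, -0.5]
gripper_width: 0.548
grip_force: 0.0
```

```bash
python3 -c "
from h import *
import cv2
lev()
b=cams.snapshot('side')[130:280,240:440,::-1]
cv2.imwrite('pics/s7.png',cv2.resize(b,None,fx=4,fy=4,interpolation=cv2.INTER_CUBIC))"
```

```text
a -0.753 r 278.5 pos [ 347.3 -409.1  338.1] Ftool [-0.4 -0.8  0.5] (y=resist growing) yaw-a 0.464 q6 0.48 t 25.90
```

View pics/s7.png

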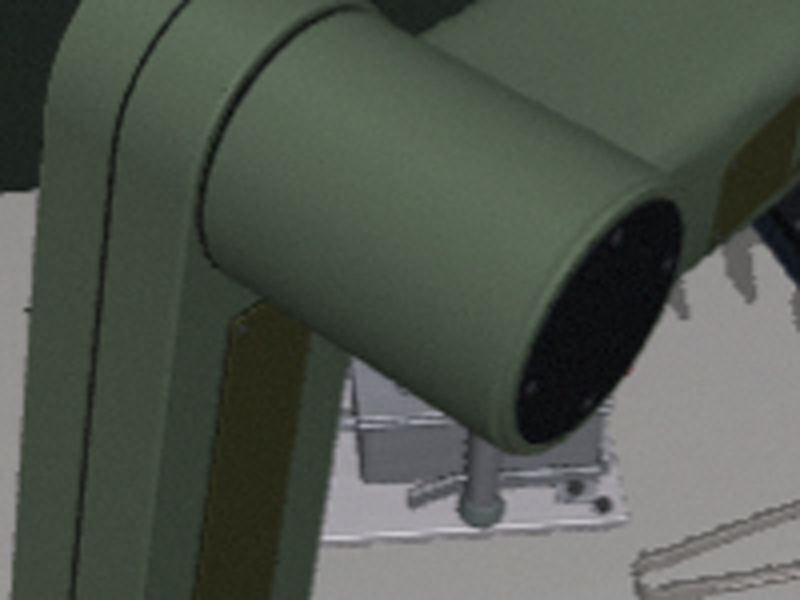

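The arm hides the lever and lid, but the mould is visible still in place and the tongs look undisturbed. The force climbed from 8.5 to 13 N, which says the lid is shut and tight. Nothing is touching the arm, so I'm handing in.

```bash
python3 -c "
from workcell import arm
print(arm.finish_job())"
```

```text
the job is handed in; nothing more can be done
None
```

I handed the job in at about 26 s: the mould is home against the stop, the lever was left firm at 13 N, and the arm is clear. The arm hid the lid in the last picture, so the shut lid is inferred from the force at the lever, and no verdict came back.

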